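# Hold the counter bin open by its pedal and let the lid down softly

### The job

I am about to tip peelings into the little steel pedal bin on the counter: press its pedal down with your fingertips until the lid stands wide open, and keep it there for three seconds. Then let the pedal up slowly so that the lid settles shut without dropping or clapping, and take your hand away. Do not touch the lid itself, do not tip or shove the bin, and leave the pot, tub, spoon rest and scoop around it alone.

Things in the scene. Friction and masses are not known exactly. Their poses are not given: they have to be found in the camera images.
- bin: the loose countertop pedal bin, a brushed steel drum on a black base ring, 172 mm in diameter, 290 mm tall with its lid shut, about 1.6 to 2.2 kg, on rubber feet. Origin: centre of its underside on the counter; z up; its front, where the pedal sticks out, faces along its own -x, and the lid hinge is at its back (+x). Hard pressing on the pedal (more than about 20 N) lifts its back feet.
- pedal_plate: the tread of the bin's pedal, a steel plate with a black ribbed rubber top, 40 mm deep (along x) and 58 mm wide (along y), 9 mm thick, out in front of the drum near the counter; its near edge stands 14 mm from the drum and its outer edge 54 mm. Its origin is the cross pin about which the pedal turns, inside the base 10 mm in front of the bin's centre and 30 mm above the counter; its x and y axes are the bin's when the pedal is up.
- pedal_top (a point): the point to press: middle of the width of the rubber top of the pedal tread, 41 mm out from the drum and 15 mm in from the outer edge, 37 mm above the counter when the pedal is up. It moves with the pedal: fully pressed it is 22 mm lower. The drum rises 290 mm tall behind it, so a hand that comes in leaning away from the bin (tool tilted about 30 degrees, fingers pointing down and towards the bin) has more room. The point's axes are those of the bin while the pedal is up.
- bin_pedal (a joint): pedal angle, rad: 0 up (lid shut), 0.19 fully down on its stop. Pressing takes about 8 N at the point to press to start with, falling to about 3 N when the lid is wide open; past that the stop is hard, so press only a millimetre or two beyond it at most. The weight of the lid brings the pedal back up by itself as the finger rises.
- bin_lid (a joint): lid angle, rad: 0 shut, 1.25 on its stop; wide open means above 1.0. A rod links it to the pedal: lid angle = 6.58 x pedal angle; 1 mm at the point to press moves it about 0.057 rad. No damper: a pedal let go claps it shut. Letting the pedal up at 10 mm/s is soft; above 2.2 rad/s over the last 0.35 rad (38 mm/s at the pedal), or 3.5 rad/s anywhere, it counts as dropped.
- lid_cover: the bin's lid, a shallow steel dome 176 mm in diameter and 30 mm high. Its origin is on the hinge pin at the back of the bin, 260 mm above the counter; when shut its x axis is the bin's and its front edge is 181 mm to its -x. Do not touch it: the pedal lifts it.
- glass_pot: small green glass storage pot with a wooden lid, 72 mm in diameter, 88 mm tall, loose; origin at the centre of its underside. Leave it alone.
- lime_tub: lime green open plastic tub, 130 x 100 mm and 75 mm tall, loose; origin at the centre of its underside. Leave it alone.
- spoon_rest: blue ceramic spoon rest, a dish 104 mm in diameter and 20 mm high with a tongue that reaches 129 mm to its -x, loose; origin under the centre of the dish. Leave it alone.
- scoop: wooden scoop, bowl 85 x 56 mm and 30 mm high, with a handle that reaches 136 mm to its -x, loose; origin under the centre of the bowl. Leave it alone.

How it is judged:
By the outcome, as a careful person would: the job done as asked, in the order asked, and still so for the second after the job is handed in, with the robot touching nothing.
It also fails if it takes over 46 s, if anything falls off the work surface, if the arm or the gripper's body presses on something with over 40 N, if the wrist force passes 120 N, or if a joint passes its speed limit or range.

### The arm

A 6-joint arm with a two-finger parallel gripper is mounted at the origin on the work surface. World frame = base frame: x ahead of the robot, y to its left, z up, the work surface at z = 0. Lengths are in m, angles in rad, forces in N, time in s.
With the tool pointing down it reaches from about 0.25 to 0.8 m from the base axis. Payload 3.9 kg.
Tool frame: the origin (TCP) lies at the very end of the fingers, on their centre line; the grasp point (between the pads) lies 19 mm behind it (manip.pinch_z is the z of the grasp point in the tool frame, in m); z points along the fingers, y is the line along which they close (so a half turn about z gives the same grasp; the last joint's range is limited). The gripper opens to 85 mm and grips with 20 to 120 N. Pads are 22 mm wide; open, the fingers measure 114 mm over their backs; the gripper's body (76 mm by 85 mm) begins 54 mm behind the grasp point. The pads swing forward as they close: fully open they stand 13 mm farther back than shut.
Start: joints at [-1.209, 0.26, -0.138, 1.173, 0, 1.571], TCP at [0.186, -0.491, 0.231] pointing down, gripper open.
Joint ranges: [-2.78, 2.78], [-0.83, 1.72], [-1.28, 1.37], [-1.9, 2.12], [-1.57, 1.48], [-3.14, 3.14]. Speed limits (rad/s): [2.57, 2.57, 3.14, 3.14, 3.14, 3.14].

### API

Orientations are given as a rotation vector (axis times angle).
In Python, from station import manip gives the robot as it stands.
- The arm moves only by the shell command python3 -m handwheel 'ROWS' [FORCE]. ROWS is JSON, a list of rows, each a list of 5 numbers: the opening, from 0 (shut) to 1 (fully open), then the shift along the tool's x, y, z in m, then the turn about the tool's z in degrees. In form: [[claw, tx, ty, tz, roll], ...]. A call has 1 to 10 rows; each row shifts and turns the commanded pose from where the row before left it, along the tool's axes as they then stand; what a row does not reach is not made up. A row lasts 1/12 s, in which the tool goes at most 41.7 mm and 7.16 degrees, less where a joint would pass 70% of its speed; a pose out of reach is approached as far as the arm can. A call with a gripper value outside its range is refused whole. The fingers move at their own pace and stop on an object; FORCE is the grip in N (left out, the last holds). Time passes only in rows, so rows that do not move let the fingers close. It gives the time, the measured TCP pose, the force, the opening and the grip force at its end, in the units of the state.
- manip.sense(): the state, without advancing time (a new reading comes with each control period).
- manip.camera(name): name is "side" or "top"; returns a dict with "pixels" (400x640x3 uint8, blue, green, red), "range_z" (400x640 float32, m along the optical axis (not along the pixel's ray), 0 where there is no reading), "fx", "fy", "cx", "cy" (pixels), "D" ([k1, k2, p1, p2, k3] as OpenCV has them; the pictures are not rectified), "R" (3x3) and "t" (3): a world point X has camera coordinates R X + t. Camera axes: x right, y down, z forward; pixel columns grow to the right and rows downward; lengths in m; the calibration is good to about 2 mm. A picture is of the moment at which its call begins.
- manip.hand_in(): hands the job in; it is judged then, once.
Trained networks look in a picture, given as the dict that the camera call returned (one of the last four; its "shot" number tells which), for a name from the list of things; names that differ only in an ending like _2 or _b are one class to them, and where a whole thing is asked for, a point or a joint stands for the part that bears it (a point fixed in the world has none). Each returns a list of dicts, best first, with "p" (0 to 1); they miss things now and then, are a little off and sometimes report something else, mostly with a low value. They report only what shows in the picture. A call takes as long as a camera call.
- manip.silhouettes(query, picture): "mask" (400x640 bool, what is visible of it) and "at" ([column, row] in pixels, amid what is visible of it).
The state is a dict: "clock": time; "q": joint angles; "qd": joint speeds; "joint_torque": joint torques, N m; "position": TCP position; "tool_rot": TCP orientation; "ft_force": force on the tool from outside, world axes, zero at the start; "torque": the same for the moment, N m; "grip_width": finger opening in m; "grip_force": force on a finger pad.
Only numpy, scipy, OpenCV 4.12 (cv2) and the standard library are available. Lean on these libraries where they do the work, as an engineer would, in place of code of your own. Each camera call takes 0.05 s, during which the arm holds its last target. There are 200 camera calls.

## Working session

There is one attempt and no reset: what is moved stays moved. The work goes in short steps, Python scripts to look and compute and a shell command to move; the robot and the scene stay as the last step left them, time stands still between calls to the robot, and variables do not carry over. Pictures are saved under pics/ and viewed, at most 10 in all, crops included, and the job is handed in when it is done.

```bash
mkdir -p pics; cat > h.py <<'E'
import numpy as np, cv2
from station import manip
def cloud(c, mask):
    v,u=np.nonzero(mask&(c["range_z"]>0)); z=c["range_z"][v,u]
    K=np.array([[c["fx"],0,c["cx"]],[0,c["fy"],c["cy"]],[0,0,1]])
    n=cv2.undistortPoints(np.c_[u,v].astype(float)[:,None],K,np.array(c["D"],float))[:,0]
    P=np.c_[n*z[:,None],z]
    return (P-np.array(c["t"]))@np.array(c["R"])
E
python3 - <<'E'
from h import *
s=manip.sense(); print({k:np.round(s[k],3) for k in s})
for n in("top","side"):
    c=manip.camera(n); cv2.imwrite(f"pics/{n}.png",c["pixels"])
    for q in("bin","pedal_plate","lid_cover","glass_pot","lime_tub","spoon_rest","scoop"):
        for r in manip.silhouettes(q,c)[:2]:
            P=cloud(c,r["mask"])
            if len(P): print(n,q,round(r["p"],2),np.round(r["at"]),len(P),np.round(np.median(P,0),3),np.round(np.percentile(P,[2,98],axis=0),3).tolist())
E
```

```text
{'clock': np.float64(0.0), 'q': array([-1.209,  0.261, -0.139,  1.173, -0.   ,  1.571]), 'qd': array([ 0.001, -0.   , -0.001, -0.   , -0.001, -0.   ]), 'joint_torque': array([-1.0000e-03, -4.0567e+01,  2.5392e+01,  1.9000e-02, -0.0000e+00,
        0.0000e+00]), 'position': array([ 0.186, -0.49 ,  0.23 ]), 'tool_rot': array([-3.088e+00, -5.650e-01,  1.000e-03]), 'ft_force': array([-0.688, -0.358,  0.915]), 'torque': array([ 0.046, -0.034, -0.001]), 'grip_force': np.float64(0.0), 'grip_width': np.float64(0.086)}
top bin 0.74 [310. 183.] 9336 [0.597 0.029 0.276] [[0.493, -0.05, 0.033], [0.692, 0.105, 0.284]]
top pedal_plate 0.68 [291. 245.] 444 [0.498 0.077 0.037] [[0.476, 0.05, 0.031], [0.522, 0.104, 0.041]]
top lid_cover 0.92 [311. 181.] 8161 [0.603 0.027 0.277] [[0.527, -0.052, 0.263], [0.684, 0.106, 0.284]]
top glass_pot 0.72 [217. 213.] 1044 [0.56  0.234 0.087] [[0.53, 0.209, 0.0], [0.595, 0.272, 0.091]]
top lime_tub 0.57 [388. 250.] 3038 [ 0.496 -0.143  0.005] [[0.425, -0.205, 0.001], [0.565, -0.069, 0.076]]
top scoop 0.95 [220. 281.] 1401 [0.425 0.232 0.009] [[0.383, 0.176, -0.0]
[... 155 characters left out ...]
0.] 208 [0.496 0.07  0.035] [[0.474, 0.046, 0.031], [0.518, 0.096, 0.039]]
side lid_cover 0.67 [344. 171.] 3283 [0.6   0.005 0.275] [[0.526, -0.058, 0.255], [0.68, 0.095, 0.282]]
side glass_pot 0.54 [307. 174.] 267 [0.542 0.225 0.061] [[0.528, 0.209, 0.007], [0.561, 0.265, 0.089]]
side lime_tub 0.77 [318. 286.] 2824 [ 0.494 -0.129  0.024] [[0.419, -0.212, -0.0], [0.564, -0.065, 0.074]]
side spoon_rest 0.88 [252. 269.] 1317 [ 0.339 -0.028  0.009] [[0.235, -0.071, 0.001], [0.396, 0.018, 0.019]]
side scoop 0.91 [264. 193.] 617 [0.421 0.231 0.012] [[0.379, 0.175, 0.001], [0.466, 0.323, 0.029]]
side scoop 0.26 [317. 286.] 2808 [ 0.494 -0.129  0.024] [[0.419, -0.212, -0.0], [0.565, -0.066, 0.074]]
```

View pics/top.png

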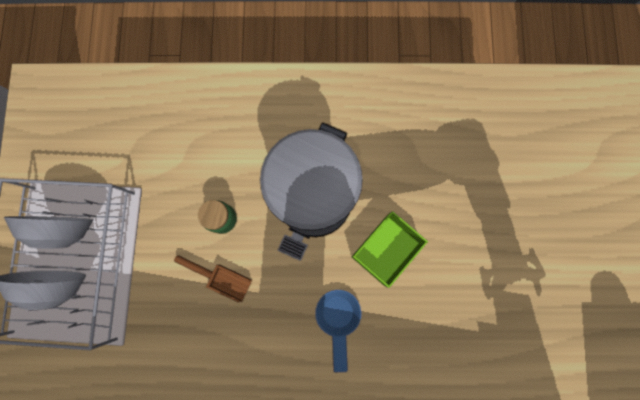

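View pics/side.png

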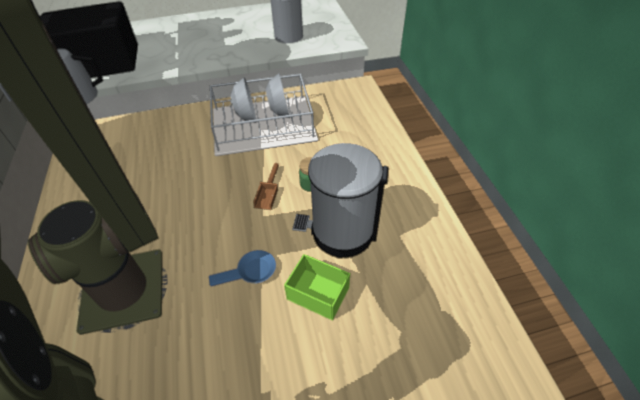

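The pictures show the bin lid at about (311,181) in the top view, the pedal at (291,246) and the hinge at (333,131). That puts bin centre at about (0.606, 0.027) and +x at about -25°. The pedal sits 118 mm from the centre, where 120 mm is expected. The tool can't tilt, so I'll press with one finger of the open hand and keep the gripper body away from the drum.

```bash
python3 -m handwheel '[[1,0,0,0,-6.3],[1,0,0,0,-6.3],[1,0,0,0,-6.3],[1,0,0,0,-6.3],[1,0,0,0,-6.3],[1,0,0,0,-6.3],[1,0,0,0,-6.3],[1,0,0,0,0]]'
cat > g.py <<'E'
from h import *
from scipy.spatial.transform import Rotation as Ro
from scipy.optimize import least_squares
C=[];Q=[]
c=manip.camera("top")
P=cloud(c,manip.silhouettes("lid_cover",c)[0]["mask"]); P=P[P[:,2]>.25]
(x,y),r=cv2.minEnclosingCircle(P[:,:2].astype(np.float32)); print("lid",x,y,r)
P=cloud(c,manip.silhouettes("pedal_plate",c)[0]["mask"]); P=P[(P[:,2]>.028)&(P[:,2]<.045)]
R=cv2.minAreaRect(P[:,:2].astype(np.float32)); print("ped",R)
s=manip.sense(); M=Ro.from_rotvec(s["tool_rot"]).as_matrix()
ce=np.array([x,y]); d=ce-R[0]; print("len",np.hypot(*d),"yaw",np.degrees(np.arctan2(d[1],d[0])),"tooly yaw",np.degrees(np.arctan2(M[1,1],M[0,1])),"z",M[:,2])
d/=np.hypot(*d); t=np.r_[ce-.127*d,.037]; print("pedal_top",t,"in tool",M.T@(t-s["position"]), s["position"],s["clock"])
E
python3 g.py
```

```text
clock: 1.47
position: [0.1858, -0.491, 0.2313]
tool_rot: [-2.651, -1.686, -0.0]
ft_force: [0.2, -0.4, -0.4]
grip_width: 0.0851
grip_force: 0.0
lid 0.6076242923736572 0.027297696098685265 0.08829771727323532
ped ((0.5506224632263184, 0.2242295742034912), (0.024431899189949036, 0.06756824254989624), 55.65537643432617)
len 0.20501554365469113 yaw -73.85694095674515 tooly yaw -25.312102740032337 z [ 3.61926321e-05 -2.38261287e-05 -9.99999999e-01]
pedal_top [0.57231364 0.14929015 0.037     ] in tool [0.74407287 0.0756112  0.19431459] [ 0.18582719 -0.49101386  0.23131586] 1.6167
```

The pedal detection landed on the glass pot this time (y = 0.22), so I'll reject it with a distance check.

```bash
python3 - <<'E'
s=open('g.py').read()
s=s.replace('P=cloud(c,manip.silhouettes("pedal_plate",c)[0]["mask"]); P=P[(P[:,2]>.028)&(P[:,2]<.045)]','''for n in ("top","side","top"):
    c=manip.camera(n)
    for r in manip.silhouettes("pedal_plate",c):
        P=cloud(c,r["mask"]); P=P[(P[:,2]>.028)&(P[:,2]<.045)]
        if len(P)>80 and abs(np.hypot(*(np.median(P,0)[:2]-[x,y]))-.12)<.02: print(n,r["p"],np.median(P,0),cv2.minAreaRect(P[:,:2].astype(np.float32))); B=P
P=B''')
open('g.py','w').write(s)
E
python3 g.py
```

```text
lid 0.6079235076904297 0.02662573754787445 0.08897753059864044
top 0.64 [0.49776718 0.07701609 0.03749337] ((0.4990728795528412, 0.0764760822057724), (0.05574832484126091, 0.037383537739515305), 68.878173828125)
side 0.81 [0.49376377 0.06961231 0.03519932] ((0.4943070113658905, 0.0725003257393837), (0.05363766849040985, 0.03825785219669342), 67.12996673583984)
top 0.81 [0.4975913  0.07469982 0.03705544] ((0.4979112446308136, 0.0752677321434021), (0.05630163848400116, 0.039607223123311996), 64.34809112548828)
ped ((0.4979112446308136, 0.0752677321434021), (0.05630163848400116, 0.039607223123311996), 64.34809112548828)
len 0.12028608257703595 yaw -23.85264959392298 tooly yaw -25.190260681512605 z [-1.21420254e-05 -3.07256589e-05 -9.99999999e-01]
pedal_top [0.49177077 0.07798275 0.037     ] in tool [0.64511704 0.03467278 0.19428596] [ 0.18581951 -0.4910197   0.23130716] 2.0167
```

```bash
python3 -m handwheel '[[1,0.035,0,0,0],[1,0.035,0,0,0],[1,0.035,0,0,0],[1,0.035,0,0,0],[1,0.035,0,0,0],[1,0.035,0,0,0],[1,0.035,0,0,0],[1,0.035,0,0,0],[1,0.035,0,0,0],[1,0.035,0,0,0]]'
```

```text
clock: 2.85
position: [0.3351, -0.1727, 0.2316]
tool_rot: [2.652, 1.683, 0.001]
ft_force: [1.7, 0.2, 0.0]
grip_width: 0.0855
grip_force: 0.0
```

```bash
python3 -m handwheel '[[1,0.03,-0.005,0,0],[1,0.035,-0.005,0,0],[1,0.035,-0.005,0,0],[1,0.035,0,0,0],[1,0.035,0,0,0],[1,0.035,0,0,0],[1,0.035,0,0,0],[1,0.035,0,0,0],[1,0.02,0,0,0],[1,0,0,0,0]]' && python3 -m handwheel '[[1,0,0,0.02,0],[1,0,0,0.02,0],[1,0,0,0.02,0],[1,0,0,0.02,0],[1,0,0,0.02,0],[1,0,0,0.02,0],[1,0,0,0.02,0],[1,0,0,0.01,0],[1,0,0,0,0]]' && python3 - <<'E'
from h import *
for n in("top","side"):
    c=manip.camera(n); I=c["pixels"]; I=I[110:310,180:440] if n=="top" else I[110:310,180:440]
    cv2.imwrite(f"pics/b_{n}.png",cv2.resize(I,None,fx=3,fy=3))
s=manip.sense(); 
from scipy.spatial.transform import Rotation as Ro
print(Ro.from_rotvec(s["tool_rot"]).as_matrix().T@(np.array([.4918,.078,.037])-s["position"]),s["position"])
E
```

```text
clock: 3.68
position: [0.4488, 0.1026, 0.2313]
tool_rot: [-2.648, -1.69, -0.004]
ft_force: [0.3, -0.1, 0.1]
grip_width: 0.0855
grip_force: 0.0
clock: 4.43
position: [0.444, 0.0979, 0.0792]
tool_rot: [-2.652, -1.682, 0.008]
ft_force: [0.1, 0.2, -0.5]
grip_width: 0.0854
grip_force: 0.0
[0.00089836 0.05006843 0.0443802 ] [0.4461557  0.09853439 0.08140937]
```

View pics/b_side.png

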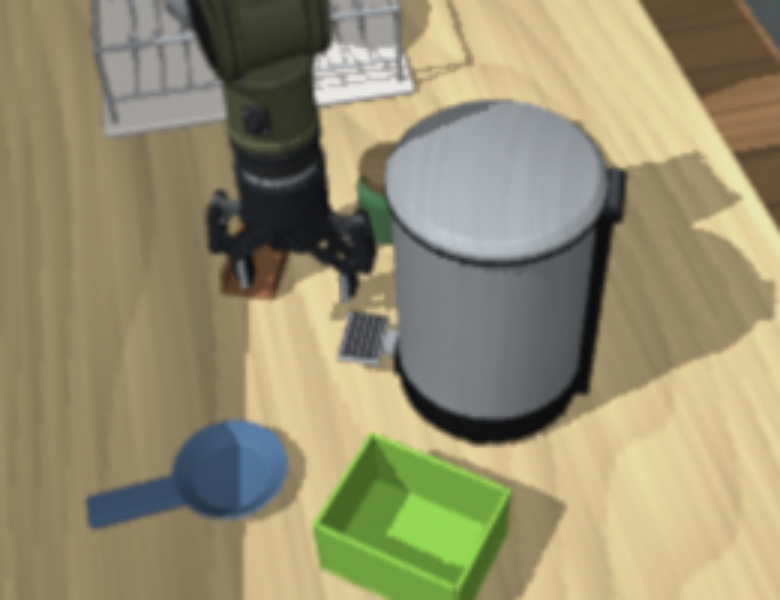

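View pics/b_top.png

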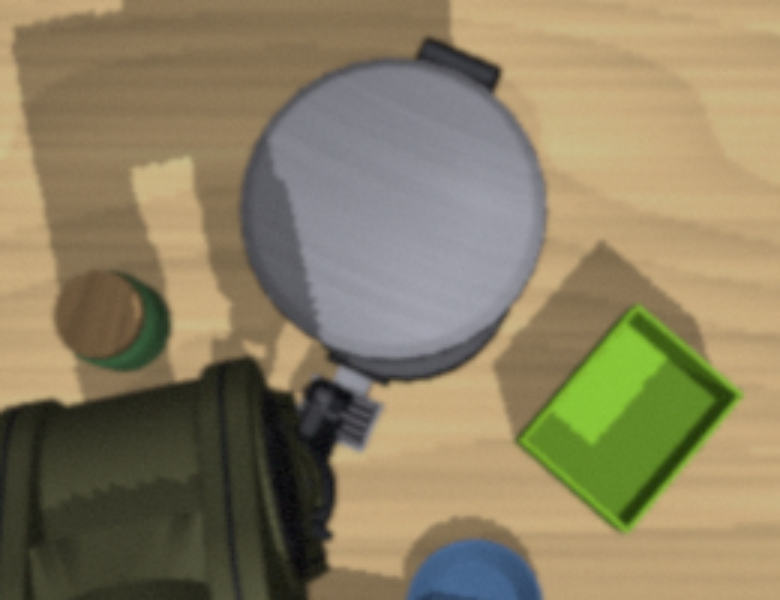

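The open hand stands beside the pedal. In the side crop the inner fingertip is at (347,290) and the tread at (366,337). I'll measure the finger's real geometry in the tool frame from depth.

```bash
python3 - <<'E'
from h import *
from scipy.spatial.transform import Rotation as Ro
s=manip.sense();M=Ro.from_rotvec(s["tool_rot"]).as_matrix()
for n in("side","top"):
    c=manip.camera(n); P=cloud(c,np.ones((400,640),bool))
    ce=np.array([.6079,.0266]); d=np.hypot(*(P[:,:2]-ce).T)
    T=(P-s["position"])@M
    k=(d>.094)&(np.abs(T[:,0])<.03)&(T[:,1]>.0)&(T[:,1]<.1)&(P[:,2]>.05)
    T=T[k]; print(n,len(T),s["position"])
    for a in np.arange(-.14,.01,.01):
        q=T[(T[:,2]>=a)&(T[:,2]<a+.01)]
        if len(q)>1: print(round(a,2),len(q),"y",np.round(np.percentile(q[:,1],[5,50,95]),3),"x",np.round(np.percentile(q[:,0],[5,95]),3),"mind",round(np.hypot(*((q@M.T+s["position"])[:,:2]-ce).T).min(),3))
E
```

```text
side 2716 [0.4461557  0.09853439 0.08140937]
-0.14 30 y [0.021 0.032 0.037] x [-0.029  0.001] mind 0.14
-0.13 14 y [0.024 0.035 0.037] x [-0.027 -0.001] mind 0.14
-0.12 93 y [0.026 0.052 0.066] x [-0.012  0.007] mind 0.109
-0.11 77 y [0.01  0.037 0.068] x [-0.019 -0.002] mind 0.109
-0.1 62 y [0.007 0.03  0.07 ] x [-0.019  0.005] mind 0.106
-0.09 58 y [0.003 0.035 0.07 ] x [-0.019  0.009] mind 0.106
-0.08 79 y [0.007 0.039 0.071] x [-0.017  0.013] mind 0.105
-0.07 70 y [0.039 0.052 0.073] x [-0.013  0.009] mind 0.104
-0.06 16 y [0.043 0.053 0.061] x [-0.013  0.007] mind 0.11
-0.05 11 y [0.043 0.048 0.056] x [-0.012 -0.007] mind 0.122
-0.04 21 y [0.043 0.049 0.056] x [-0.013  0.002] mind 0.121
-0.03 13 y [0.044 0.049 0.055] x [-0.012  0.001] mind 0.122
-0.02 6 y [0.044 0.047 0.05 ] x [-0.011 -0.006] mind 0.127
top 3850 [0.4461557  0.09853439 0.08140937]
-0.14 8 y [0.027 0.034 0.038] x [-0.027 -0.008] mind 0.14
-0.13 11 y [0.038 0.062 0.066] x [-0.006  0.009] mind 0.111
-0.12 146 y [0.04  0.059 0.068] x [-0.01   0.011] mind 0.108
-0.11 30 y [0.044 0.057 0.071] x [-0.011  0.012] mind 0.106
-0.1 11 y [0.043 0.072 0.072] x [-0.012  0.008] mind 0.105
-0.09 30 y [0.033 0.04  0.073] x [-0.016  0.007] mind 0.103
-0.08 33 y [0.042 0.045 0.074] x [-0.014  0.012] mind 0.102
-0.07 39 y [0.047 0.052 0.075] x [-0.012  0.012] mind 0.102
```

The tip sits at tool z = -13 mm and y = 43–57 mm. The knuckles reach y = 75 mm and clear the drum by 16 mm. The tip is 57 mm above the tread.

```bash
python3 -m handwheel '[[1,0.001,-0.002,0.01,0],[1,0,0,0.01,0],[1,0,0,0.01,0],[1,0,0,0.01,0],[1,0,0,0.008,0],[1,0,0,0.004,0],[1,0,0,0,0],[1,0,0,0,0]]' && python3 -m handwheel '[[1,0,0,0.001,0],[1,0,0,0.001,0],[1,0,0,0.001,0],[1,0,0,0.001,0],[1,0,0,0.001,0],[1,0,0,0.001,0],[1,0,0,0.001,0],[1,0,0,0.001,0],[1,0,0,0.001,0],[1,0,0,0.001,0]]'
```

```text
clock: 5.3
position: [0.4455, 0.1009, 0.0296]
tool_rot: [2.652, 1.684, 0.001]
ft_force: [-0.1, -0.2, -0.2]
grip_width: 0.0853
grip_force: 0.0
clock: 6.13
position: [0.4452, 0.101, 0.0199]
tool_rot: [2.652, 1.684, 0.001]
ft_force: [-3.0, 0.4, 8.8]
grip_width: 0.085
grip_force: 4.1
```

```bash
python3 -m handwheel '[[1,0,0,0.0015,0],[1,0,0,0.0015,0],[1,0,0,0.0015,0],[1,0,0,0.0015,0],[1,0,0,0.0015,0],[1,0,0,0.0015,0],[1,0,0,0.0015,0],[1,0,0,0.0015,0],[1,0,0,0.0015,0],[1,0,0,0,0]]' && python3 -m handwheel '[[1,0,0,0.001,0],[1,0,0,0.001,0],[1,0,0,0.001,0],[1,0,0,0,0],[1,0,0,0,0]]'; python3 - <<'E'
from h import *
c=manip.camera("side"); I=c["pixels"][0:310,180:500]
cv2.imwrite("pics/c.png",cv2.resize(I,None,fx=1.9,fy=1.9))
P=cloud(c,manip.silhouettes("lid_cover",c)[0]["mask"]); print(np.percentile(P,[1,50,99],axis=0))
E
```

```text
clock: 6.97
position: [0.4455, 0.1008, 0.006]
tool_rot: [2.652, 1.684, 0.001]
ft_force: [-0.7, -0.1, 4.4]
grip_width: 0.0852
grip_force: 2.1
clock: 7.38
position: [0.4455, 0.1009, 0.0027]
tool_rot: [2.652, 1.684, 0.001]
ft_force: [0.7, -0.3, 1.7]
grip_width: 0.0852
grip_force: 0.9
[[ 0.60722974 -0.07582614  0.27807534]
 [ 0.6418374  -0.02977654  0.37862388]
 [ 0.70118947  0.069019    0.42456892]]
```

View pics/c.png

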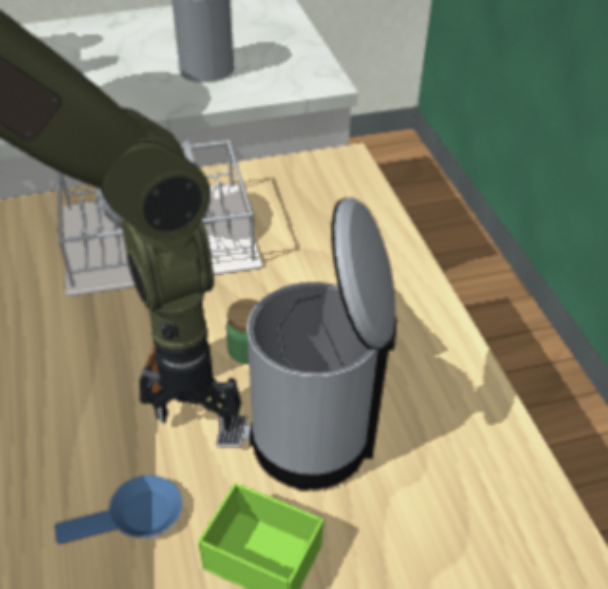

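The lid (about (362,270) in the picture) stands open at roughly 1.15 rad and the finger is on the tread. Next is half a millimetre more, then the hold.

```bash
for i in 1; do python3 -m handwheel '[[1,0,0,0.0005,0],[1,0,0,0,0],[1,0,0,0,0],[1,0,0,0,0],[1,0,0,0,0],[1,0,0,0,0],[1,0,0,0,0],[1,0,0,0,0],[1,0,0,0,0],[1,0,0,0,0]]'; done
for i in 1 2 3 4; do python3 -m handwheel '[[1,0,0,0,0],[1,0,0,0,0],[1,0,0,0,0],[1,0,0,0,0],[1,0,0,0,0],[1,0,0,0,0],[1,0,0,0,0],[1,0,0,0,0],[1,0,0,0,0],[1,0,0,0,0]]'|grep -E "clock|ft_f|posi"; done
```

```text
clock: 8.32
position: [0.4453, 0.101, 0.0023]
tool_rot: [-2.652, -1.684, -0.0]
ft_force: [1.0, -0.2, 1.6]
grip_width: 0.0856
grip_force: 0.8
clock: 9.15
position: [0.4452, 0.1009, 0.0023]
ft_force: [0.7, 0.6, 1.8]
clock: 9.98
position: [0.4452, 0.1009, 0.0023]
ft_force: [1.0, 0.5, 2.3]
clock: 10.82
position: [0.4452, 0.1009, 0.0023]
ft_force: [2.1, 1.3, 3.0]
clock: 11.65
position: [0.4451, 0.1009, 0.0023]
ft_force: [1.4, 0.6, 2.3]
```

```bash
for i in 1 2 3 4; do python3 -m handwheel '[[1,0,0,-0.0007,0],[1,0,0,-0.0007,0],[1,0,0,-0.0007,0],[1,0,0,-0.0007,0],[1,0,0,-0.0007,0],[1,0,0,-0.0007,0],[1,0,0,-0.0007,0],[1,0,0,-0.0007,0],[1,0,0,-0.0007,0],[1,0,0,-0.0007,0]]'|grep -E "clock|ft_f|posi"; done
```

```text
clock: 12.48
position: [0.4443, 0.1008, 0.0092]
ft_force: [-3.4, 0.5, 2.9]
clock: 13.32
position: [0.4448, 0.1008, 0.0164]
ft_force: [-5.7, 0.7, 5.4]
clock: 14.15
position: [0.445, 0.1008, 0.0236]
ft_force: [-4.8, 1.4, 5.8]
clock: 14.98
position: [0.4452, 0.1009, 0.0304]
ft_force: [0.6, -1.2, 0.2]
```

Contact is released. I'll raise the hand, back away along the approach path and check.

```bash
python3 -m handwheel '[[1,0,0,-0.005,0],[1,0,0,-0.01,0],[1,0,-0.005,-0.02,0],[1,0,-0.01,-0.025,0],[1,0,-0.01,-0.025,0],[1,0,0,-0.03,0],[1,0,0,-0.03,0],[1,0,0,-0.03,0],[1,0,0,-0.025,0],[1,0,0,0,0]]' | grep posi; python3 -m handwheel '[[1,-0.03,0,0,0],[1,-0.035,0,0,0],[1,-0.035,0,0,0],[1,-0.035,0,0,0],[1,-0.035,0,0,0],[1,-0.035,0,0,0],[1,-0.035,0,0,0],[1,-0.02,0,0,0],[1,0,0,0,0],[1,0,0,0,0]]'; python3 - <<'E'
from h import *
for n in("top","side"):
    c=manip.camera(n); cv2.imwrite(f"pics/e_{n}.png",c["pixels"])
    for q in("bin","lid_cover","pedal_plate","glass_pot","lime_tub","spoon_rest","scoop"):
        for r in manip.silhouettes(q,c)[:1]:
            P=cloud(c,r["mask"])
            if len(P): print(n,q,round(r["p"],2),np.round(np.median(P,0),3),np.round(np.percentile(P,[2,98],axis=0),3).tolist())
E
```

```text
position: [0.4256, 0.1124, 0.2358]
clock: 16.65
position: [0.3113, -0.1243, 0.2302]
tool_rot: [-2.655, -1.68, -0.0]
ft_force: [0.0, -0.9, -0.7]
grip_width: 0.0853
grip_force: 0.0
top bin 0.9 [0.597 0.028 0.276] [[0.493, -0.05, 0.034], [0.691, 0.104, 0.284]]
top lid_cover 0.72 [0.602 0.027 0.277] [[0.527, -0.051, 0.264], [0.683, 0.105, 0.284]]
top pedal_plate 0.77 [0.498 0.075 0.037] [[0.474, 0.046, 0.0], [0.522, 0.103, 0.04]]
top glass_pot 0.81 [0.561 0.233 0.087] [[0.53, 0.209, 0.001], [0.597, 0.269, 0.091]]
top lime_tub 0.67 [ 0.494 -0.144  0.005] [[0.425, -0.205, 0.001], [0.563, -0.071, 0.076]]
top spoon_rest 0.86 [ 0.34  -0.029  0.011] [[0.235, -0.072, 0.003], [0.399, 0.018, 0.021]]
top scoop 0.88 [0.425 0.233 0.009] [[0.382, 0.176, 0.001], [0.471, 0.333, 0.03]]
side bin 0.59 [ 0.591 -0.027  0.228] [[0.505, -0.057, 0.023], [0.683, 0.087, 0.281]]
side lid_cover 0.83 [0.6   0.006 0.274] [[0.525, -0.057, 0.252], [0.684, 0.102, 0.282]]
side pedal_plate 0.77 [0.496 0.072 0.035] [[0.474, 0.045, 0.028], [0.521, 0.104, 0.039]]
side glass_pot 0.64 [0.542 0.226 0.06 ] [[0.527, 0.208, -0.0], [0.565, 0.276, 0.089]]
side lime_tub 0.74 [ 0.494 -0.129  0.023] [[0.418, -0.212, -0.002], [0.565, -0.065, 0.075]]
side scoop 0.6 [0.422 0.232 0.01 ] [[0.379, 0.173, -0.001], [0.469, 0.332, 0.028]]
```

View pics/e_side.png

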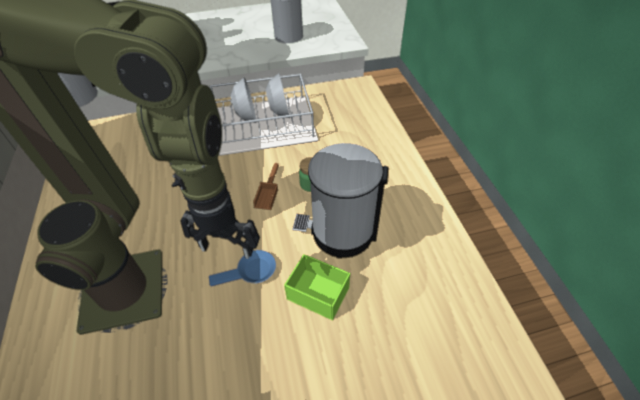

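The lid is shut (345,168), the pedal is up, and nothing has moved. The hand is clear at z = 0.23.

```bash
python3 -c "
from station import manip
print(manip.hand_in())"
```

```text
the job is handed in; nothing more can be done
None
```

I pressed the pedal until the lid stood about 1.15 rad open, held it there just over four seconds, then let it up at about 8 mm/s so the lid settled shut; the hand is clear, the bin and everything around it measured unmoved, and the job is handed in (no verdict came back).

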